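Weight the aubergine press with two uneven stones

TASK

The aubergines in the pressing dish need weight on them. Lay the long slab stone, hump upwards, in the middle of the dish's wooden board, then set the small loaf-shaped stone, flat side down, on the middle of the slab's level part, clear of the hump, so that it sits level and steady. Set both stones down rather than dropping them, let go, and leave the round cobble where it lies.

Things in the scene. Friction and masses are not known exactly. Their poses are not given: they have to be found in the camera images.
- slab_mid (a point): Long grey slab stone, 0.5 kg, hump up: 116 mm along x, 56 mm along y (sides parallel and upright for |x| under 38 mm: grip there), 28 mm thick, flat underside. A hump at the +x end (x 21 to 55 mm) rises 16 mm more. The other top, x -56 to 20 mm, is level; its middle is x -19 mm, y 0. Starts on the shelf. Point: centre of the outline, 14 mm above the underside; z up, x to the hump.
- loaf_mid (a point): Small grey loaf-shaped stone, 0.2 kg, 63 mm long in x, 46 mm wide in y, 36 mm high: flat underside, upright sides up to 25 mm, rounded top. The sides at y -23 and 23 mm are parallel for x -19 to 20 mm: grip there. It starts on the shelf, flat side down. Point: its centre, 18 mm above the underside; z up.
- cobble_mid (a point): Round grey cobble, nearly a ball, 68 mm across and 63 mm high, lying loose on the shelf. Not needed; it stays where it is. This point is its centre, 31.5 mm above the shelf.
- board_top (a point): Low round terracotta dish, 192 mm across, 50 mm high, two small lugs, fixed on the shelf and filled by a flat round wooden board 168 mm across that does not give; the board's top is 7 mm above the rim, 57 mm above the shelf. Point: centre of the board's top; z up.
Things that resemble listed ones, but are neither listed nor needed, are in the scene too. What is shaped like the part that bears board_top but blue or yellow is not meant. Leave any purple or yellow look-alike of the part that bears slab_mid alone.

How it is judged:
On the way:
1. the slab lies let go on the board, hump up, before the loaf stone is put on it (horizontal distance between slab_mid and board_top below 0.02 m and angle between slab_mid's own z axis and vertical below 0.175 rad and contact force between slab and press above 1 N and contact force between slab and the fingers below 0.1 N and contact force between loaf and slab below 0.1 N), for 0.2 s.
At the end, for the whole second after the job is handed in: Slab at rest on the board, hump up, centre within 20 mm of the board's centre; loaf stone at rest on it, flat side down, centre within 18 mm (along each slab axis) of the middle of the slab's level part; each tilted under 10 degrees (horizontal distance between slab_mid and board_top below 0.02 m and angle between each of slab_mid, loaf_mid's own z axis and vertical below 0.175 rad and contact force between slab and press above 1 N and x of loaf_mid in the frame of slab_mid between -0.037 and -0.001 m and y of loaf_mid in the frame of slab_mid between -0.018 and 0.018 m and contact force between loaf and slab above 0.5 N and linear speed of each of slab, loaf below 0.02 m/s); the robot touches nothing.
It fails at once if the slab is dropped: out of the fingers it falls faster than 0.6 m/s (some 20 mm of fall) (contact force between slab and the fingers below 0.1 N and linear speed of slab above 0.6 m/s).
It fails at once if the loaf stone is dropped: out of the fingers it falls faster than 0.6 m/s (some 20 mm of fall) (contact force between loaf and the fingers below 0.1 N and linear speed of loaf above 0.6 m/s).
It fails at once if the round cobble is moved by more than 30 mm (distance of cobble_mid from where it was at the start of the episode above 0.03 m).
It also fails if it takes over 64 s, if anything falls off the work surface, if the arm or the gripper's body presses on something with over 40 N, if the wrist force passes 120 N, or if a joint passes its speed limit or range.

ROBOT

A 7-joint arm with a two-finger parallel gripper is mounted at the origin on the work surface. World frame = base frame: x ahead of the robot, y to its left, z up, the work surface at z = 0. Lengths are in m, angles in rad, forces in N, time in s.
With the tool pointing down it reaches from about 0.425 to 0.875 m from the base axis. Payload 4.7 kg.
Tool frame: the origin (TCP) lies midway between the tips of the shut fingers; the grasp point (between the pads) lies 19 mm behind it; z points along the fingers, y is the line along which they close (so a half turn about z gives the same grasp; the last joint's range is limited). The gripper opens to 87 mm and grips with 3 to 60 N. Pads are 19 mm wide; open, the fingers measure 117 mm over their backs; the gripper's body (75 mm by 190 mm) begins 51 mm behind the grasp point.
Start: joints at [-1.204, 0.321, -0.07, 1.45, 0.023, 1.371, -0.057], TCP at [0.225, 0.61, 0.223] pointing down, gripper open.
Joint ranges: [-2.86, 2.86], [-0.3, 2.09], [-1.38, 1.24], [0.06, 2.45], [-1.56, 4.7], [0.09, 2.05], [-2.69, 2.69]. Speed limits (rad/s): [2.57, 2.57, 3.14, 3.14, 3.14, 3.14, 3.14].

INTERFACE

Orientations are given as a rotation vector (axis times angle).
In Python, from bench import ctrl, get_image, calibration gives the robot as it stands.
- The arm moves only by the tool apply_moves, never from a script. Its arguments are lists of equal length, an entry for each row: "dp": the shift along the tool's x, y, z in m, a list of three; "twist": the turn, a rotation vector about the tool's x, y, z in rad, a list of three; "fingers": the closure, from 0 (fully open) to 1 (shut). In form: {"dp": [[dx, dy, dz], ...], "twist": [[ax, ay, az], ...], "fingers": [fingers, ...]}. A call has 1 to 10 rows; each row shifts and turns the commanded pose from where the row before left it, along the tool's axes as they then stand; what a row does not reach is not made up. A row lasts 1/10 s, in which the tool goes at most 50 mm and 8.59 degrees, less where a joint would pass 70% of its speed; a pose out of reach is approached as far as the arm can. A call is refused whole if a number of a shift passes 0.05 or a number of a turn 0.15, either way. A call with a gripper value outside its range is refused whole. The fingers move at their own pace and stop on an object; "newtons" is the grip in N (left out, the last holds). Time passes only in rows, so rows that do not move let the fingers close. It gives the time, the measured TCP pose, the force, the opening and the grip force at its end, in the units of the state.
- ctrl.get_state(): the state, without advancing time (a new reading comes with each control period).
- get_image(name): name is "scene" or "top"; returns the picture (420x560x3 uint8, red, green, blue); there is no depth.
- calibration(name): a dict with "fx", "fy", "cx", "cy" (pixels), "eye" and "attitude" of the camera in the world. Camera axes: x right, y up, looking along -z (the intrinsics and any distortion apply to the point x, -y, -z); pixel columns grow to the right and rows downward; lengths in m; the calibration is good to about 2 mm. A picture is of the moment at which its call begins. calibration takes no time and is no camera call.
- ctrl.close_job(): hands the job in; it is judged then, once.
The state is a dict: "time": time; "joint_positions": joint angles; "qd": joint speeds; "joint_torque": joint torques, N m; "position": TCP position; "tool_rot": TCP orientation; "ft_force": force on the tool from outside, world axes, zero at the start; "torque": the same for the moment, N m; "grip_width": opening from 0.0 (shut) to 1.0 (fully open); "grip_force": force on a finger pad.
Only numpy, scipy, OpenCV 4.12 (cv2) and the standard library are available. Lean on these libraries where they do the work, as an engineer would, in place of code of your own. Each camera call takes 0.05 s, during which the arm holds its last target. There are 200 camera calls.

## Working session

There is one attempt and no reset: what is moved stays moved. The work goes in short steps, Python scripts to look and compute and a tool call to move; the robot and the scene stay as the last step left them, time stands still between calls to the robot, and variables do not carry over. Pictures are saved under pics/ and viewed, at most 10 in all, crops included, and the job is handed in when it is done.

Besides the shell and the picture viewer there is one more tool, called after "Call:" as name(argument=value, ...), one argument or row to a line, values as JSON. apply_moves: Moves the arm, as the interface text tells. Its arguments: {"type":"object","properties":{"dp":{"type":"array"},"twist":{"type":"array"},"fingers":{"type":"array"},"newtons":{"type":"number"}},"required":["dp","twist","fingers"]}

```bash
mkdir -p pics; ls; python3 - <<'E'
from bench import ctrl,get_image,calibration
import cv2
for n in("scene","top"):
    im=get_image(n); cv2.imwrite(f"pics/{n}0.png",im[:,:,::-1]); print(n,calibration(n))
print(ctrl.get_state())
E
```

```text
pics
scene {'fx': 388.0390624946747, 'fy': 388.0390624946747, 'cx': 280.0875000313271, 'cy': 207.55477733956985, 'eye': array([1.41036598, 0.19635024, 0.69092315]), 'attitude': array([0.72042101, 0.84443418, 1.51886262])}
top {'fx': 465.3284031092744, 'fy': 465.3284031092744, 'cx': 274.7676046540286, 'cy': 208.43095632638506, 'eye': array([0.19810812, 0.10381768, 1.54818458]), 'attitude': array([ 0.13984907, -0.14948071, -1.54662528])}
{'time': 0.1, 'joint_positions': array([-1.20387966,  0.32175691, -0.07012857,  1.45153628,  0.0225998 ,
        1.37076904, -0.05691506]), 'qd': array([-0.00022031, -0.00156873,  0.00029311, -0.00290148, -0.00022823,
       -0.0013668 , -0.00228468]), 'joint_torque': array([-2.45564743e-04, -4.92571056e+01, -4.05643154e-01, -3.13404357e+01,
       -6.40578778e-02,  3.93481844e-02,  5.12696829e-05]), 'position': array([0.22445633, 0.60950653, 0.22157438]), 'tool_rot': array([-5.51210938e-01, -3.09263404e+00,  2.61910538e-03]), 'ft_force': array([-0.34915899,  0.1407538 , -0.14073082]), 'torque': array([ 0.00022161, -0.03944988,  0.0190584 ]), 'grip_force': 0.0, 'grip_width': 0.9983979039265702}
```

View pics/scene0.png

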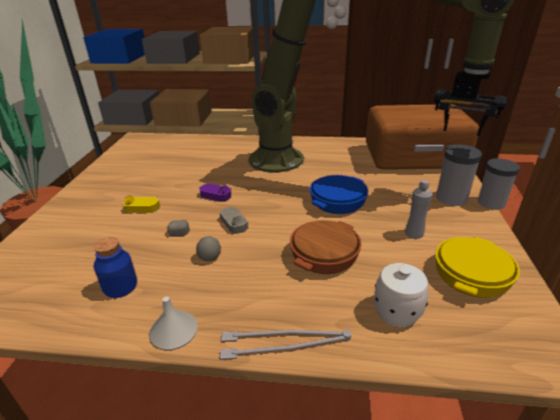

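View pics/top0.png

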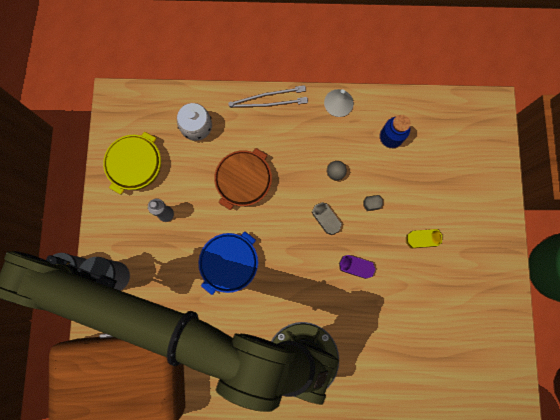

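The grey slab is at about (327,219) in top and (233,220) in scene. The look-alikes are purple (357,267), yellow (425,238) and the blue and yellow dishes, none of which are wanted. The grey loaf is at (373,203), the cobble at (337,170) and the terracotta dish at (243,178). Next I measure and take a close crop.

```bash
cat > h.py <<'E'
import numpy as np, cv2
from scipy.spatial.transform import Rotation as R
from bench import ctrl,get_image,calibration
def ray(n,uv,z):
    c=calibration(n); u,v=np.atleast_2d(np.float64(uv)).T
    d=np.stack([(u-c["cx"])/c["fx"],-(v-c["cy"])/c["fy"],-np.ones_like(u)],1)
    d=R.from_rotvec(c["attitude"]).apply(d); e=c["eye"]
    return e+d*((z-e[2])/d[:,2])[:,None]
def proj(n,p):
    c=calibration(n); q=R.from_rotvec(c["attitude"]).inv().apply(np.atleast_2d(p)-c["eye"])
    return np.stack([c["cx"]+c["fx"]*q[:,0]/-q[:,2],c["cy"]-c["fy"]*q[:,1]/-q[:,2]],1)
def grey(im,box,smax=70):
    x0,y0,x1,y1=box; hsv=cv2.cvtColor(im,cv2.COLOR_RGB2HSV); m=np.zeros(im.shape[:2],np.uint8)
    m[y0:y1,x0:x1]=(hsv[y0:y1,x0:x1,1]<smax)*255
    m=cv2.morphologyEx(m,cv2.MORPH_OPEN,np.ones((3,3)))
    cs,_=cv2.findContours(m,cv2.RETR_EXTERNAL,cv2.CHAIN_APPROX_NONE)
    return max(cs,key=cv2.contourArea) if cs else None
E
python3 - <<'E'
from h import *
t=cv2.imread("pics/top0.png")[:,:,::-1].copy(); s=cv2.imread("pics/scene0.png")[:,:,::-1].copy()
for nm,b,z in(("slab",(305,190,352,245),.02),("loaf",(356,188,392,216),.02),("cob",(320,155,355,188),.0315)):
    c=grey(t,b)[:,0,:].astype(np.float32)
    p=ray("top",c,z)[:,:2].astype(np.float32)*1000
    print(nm,"px",c.mean(0),len(c),"rect mm",cv2.minAreaRect(p))
hsv=cv2.cvtColor(t,cv2.COLOR_RGB2HSV)
m=np.zeros(t.shape[:2],np.uint8); m[145:212,212:275]=((hsv[145:212,212:275,1]>150)&(hsv[145:212,212:275,2]<170))*255
m=cv2.morphologyEx(m,cv2.MORPH_OPEN,np.ones((21,21)))
c=max(cv2.findContours(m,0,1)[0],key=cv2.contourArea)[:,0,:].astype(np.float32)
print("dish",cv2.fitEllipse(c), cv2.minEnclosingCircle(ray("top",c,.05)[:,:2].astype(np.float32)))
a=cv2.resize(t[140:260,300:400],None,fx=4,fy=4,interpolation=cv2.INTER_CUBIC)
b=cv2.resize(s[170:290,160:260],None,fx=4,fy=4,interpolation=cv2.INTER_CUBIC)
cv2.imwrite("pics/crop1.png",np.hstack([a,b])[:,:,::-1])
E
```

```text
slab px [326.3684  217.89473] 76 rect mm ((455.3229675292969, -74.44071960449219), (113.07329559326172, 57.163330078125), 37.73610305786133)
loaf px [372.85416 202.4375 ] 48 rect mm ((510.6277160644531, -230.45469665527344), (44.4710693359375, 57.9669075012207), 1.1644282341003418)
cob px [336.46 170.  ] 50 rect mm ((617.6773681640625, -108.5488510131836), (57.43376922607422, 63.116756439208984), 89.8632583618164)
dish ((244.6511688232422, 177.5911865234375), (56.83509063720703, 60.59622573852539), 54.93313217163086) ((0.5766234397888184, 0.19134126603603363), 0.11074429750442505)
```

View pics/crop1.png

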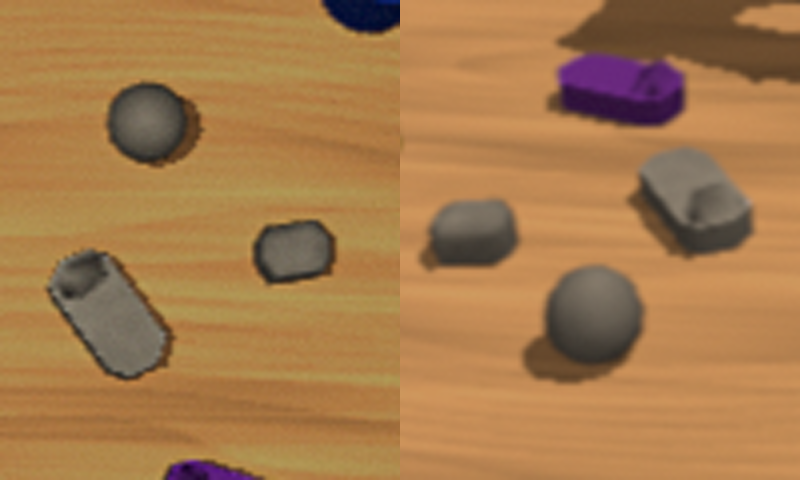

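The crop confirms the grey slab, with its hump at the upper-left end in top (px 320,209), which is +x/+y in the world. The loaf is on the right at (373,203) and the cobble is above. I cross-check with the scene camera and plan the first move.

```bash
cat >> h.py <<'E'
def go(p,yaw):
    """dp/turn in present tool axes to bring TCP to p with closing axis (y) at yaw deg (mod 180), tool down"""
    s=ctrl.get_state(); r=R.from_rotvec(s["tool_rot"]); M=r.as_matrix()
    y=np.degrees(np.arctan2(M[1,1],M[0,1])); d=(yaw-y+90)%180-90
    print("pos",s["position"].round(4),"yawy",y.round(2),"dp",(M.T@(np.array(p)-s["position"])).round(4),"twist_z",round(-np.radians(d),3),"tilt z",M[:,2].round(3),"t",s["time"])
E
python3 - <<'E'
from h import *
t=cv2.imread("pics/top0.png")[:,:,::-1].copy(); s=cv2.imread("pics/scene0.png")[:,:,::-1].copy()
def cen(n,im,b,z,sm=70):
    c=grey(im,b,sm); m=np.zeros(im.shape[:2],np.uint8); cv2.drawContours(m,[c],-1,1,-1)
    v,u=np.nonzero(m); p=ray(n,np.stack([u,v],1),z)[:,:2]
    w,V=np.linalg.eigh(np.cov(p.T)); a=np.degrees(np.arctan2(V[1,1],V[0,1]))%180
    print(n,"px",u.mean().round(1),v.mean().round(1),"xy",p.mean(0).round(4),"ang",a.round(1),"L",np.sqrt(12*w).round(4))
cen("top",t,(305,190,352,245),.022); cen("scene",s,(215,200,252,235),.022,90)
cen("top",t,(356,188,392,216),.022); cen("scene",s,(162,212,194,240),.022,90)
cen("top",t,(320,155,355,188),.0315); cen("scene",s,(190,230,226,264),.0315,90)
# dish: red-dominant dark
for n,im,b in(("top",t,(205,140,280,215)),("scene",s,(280,215,368,278))):
    x0,y0,x1,y1=b; k=im[y0:y1,x0:x1].astype(int); m=((k[...,0]<165)&(k[...,0]>1.6*k[...,2])&(k[...,1]<95)).astype(np.uint8)
    m=cv2.morphologyEx(m,cv2.MORPH_OPEN,np.ones((5,5)))
    c=max(cv2.findContours(m,0,1)[0],key=cv2.contourArea)[:,0,:]+[x0,y0]; h=cv2.convexHull(c.astype(np.int32))
    x,y,w,hh=cv2.boundingRect(h); print(n,"dish box",x,y,w,hh,"area",cv2.contourArea(h))
    e=cv2.fitEllipse(h); print(e, ray(n,e[0],.05).round(4))
P=np.array([[.575,.19,.057]]);a=np.linspace(0,2*np.pi,60)
for n,im in(("top",t),("scene",s)):
    for rr in(.084,.096):
        q=proj(n,P+np.stack([rr*np.cos(a),rr*np.sin(a),0*a-(.007 if rr>.09 else 0)],1)).astype(int)
        for u,v in q: im[v,u]=(0,255,0)
A=cv2.resize(t[130:220,195:295],None,fx=4,fy=4,interpolation=cv2.INTER_NEAREST);B=cv2.resize(s[205:295,275:375],None,fx=4,fy=4,interpolation=cv2.INTER_NEAREST)
cv2.imwrite("pics/dish.png",np.hstack([A,B])[:,:,::-1])
print("bottle",ray("top",[158,210],.05), "cobble ok")
go([.42,.22,.24],-9)
E
```

```text
top px 326.3 218.1 xy [ 0.4541 -0.075 ] ang 36.9 L [0.0538 0.1048]
scene px 233.5 219.5 xy [ 0.4675 -0.0705] ang 30.0 L [0.0594 0.1299]
top px 372.7 202.4 xy [ 0.5104 -0.2305] ang 106.7 L [0.042  0.0565]
scene px 177.9 227.7 xy [ 0.5231 -0.226 ] ang 26.1 L [0.0537 0.0763]
top px 336.4 170.0 xy [ 0.6176 -0.1083] ang 165.0 L [0.0537 0.0574]
scene px 207.9 248.4 xy [ 0.6212 -0.1063] ang 19.8 L [0.054  0.0905]
top dish box 215 149 64 60 area 3057.5
((245.4297637939453, 179.0767364501953), (59.77881622314453, 68.27300262451172), 62.158748626708984) [[0.5751 0.1962 0.05  ]]
scene dish box 282 221 79 57 area 3600.5
((320.3403015136719, 250.40219116210938), (60.00170135498047, 80.94144439697266), 70.94084930419922) [[0.6271 0.1956 0.05  ]]
bottle [[0.46524701 0.47850097 0.05      ]] cobble ok
pos [0.2245 0.6095 0.2216] yawy 69.79 dp [-0.3181 -0.298  -0.0179] twist_z 1.375 tilt z [-0.001 -0.002 -1.   ] t 0.1
```

View pics/dish.png

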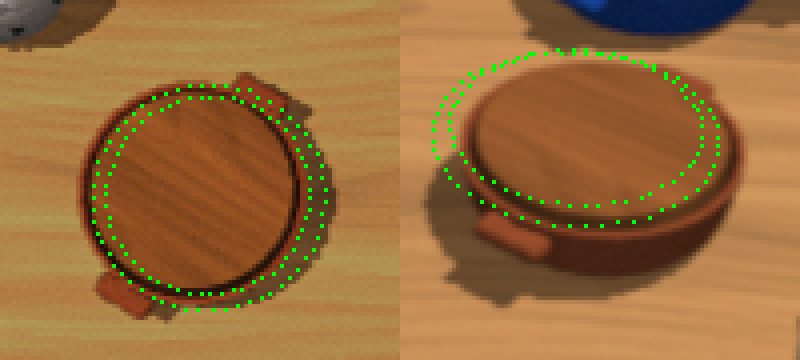

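The overlay shows my first guess slightly off. The board's outline centre is at about (243.9,177.5) in top and (322.4,238.7) in scene, which I'll cast next. Setting out now.

Call:
apply_moves(
  dp=[
    [-0.032,-0.03,-0.003],
    [-0.032,-0.03,-0.003],
    [-0.032,-0.03,-0.003],
    [-0.032,-0.03,-0.003],
    [-0.032,-0.03,-0.002],
    [-0.032,-0.03,-0.002],
    [-0.032,-0.03,-0.002],
    [-0.032,-0.03,0],
    [-0.032,-0.03,0],
    [-0.032,-0.03,0],
  ],
  twist=[
    [0,0,0],
    [0,0,0],
    [0,0,0],
    [0,0,0],
    [0,0,0],
    [0,0,0],
    [0,0,0],
    [0,0,0],
    [0,0,0],
    [0,0,0],
  ],
  fingers=[0,0,0,0,0,0,0,0,0,0],
)

```text
time: 1.1
position: [0.4216, 0.216, 0.2404]
tool_rot: [-0.551, -3.093, -0.0]
ft_force: [1.4, 0.3, 0.3]
grip_width: 1.004
grip_force: 0.0
```

Call:
apply_moves(
  dp=[
    [0,0,0],
    [0,0,0],
    [0,0,0],
    [0,0,0],
    [0,0,0],
    [0,0,0],
    [0,0,0],
    [0,0,0],
    [0,0,0],
    [0,0,0],
  ],
  twist=[
    [0,0,0.142],
    [0,0,0.142],
    [0,0,0.142],
    [0,0,0.142],
    [0,0,0.142],
    [0,0,0.142],
    [0,0,0.142],
    [0,0,0.142],
    [0,0,0.142],
    [0,0,0.142],
  ],
  fingers=[0,0,0,0,0,0,0,0,0,0],
)

```text
time: 2.1
position: [0.421, 0.2177, 0.2401]
tool_rot: [-2.44, -1.979, 0.001]
ft_force: [-0.3, 0.9, -0.3]
grip_width: 0.998
grip_force: 0.0
```

```bash
python3 - <<'E'
from h import *
print(ray("top",[243.9,177.5],.057),ray("scene",[322.4,238.7],.057))
# slab top-surface edges: level top at z=.028
for z in (0.,.028): print(ray("top",[326.3,218.1],z).round(4))
go([.4545,-.0745,.12],-52.5)
E
```

```text
[[0.57857258 0.20099951 0.057     ]] [[0.58643073 0.19968492 0.057     ]]
[[ 0.4578 -0.0775  0.    ]]
[[ 0.4531 -0.0742  0.028 ]]
pos [0.421  0.2177 0.2401] yawy -11.91 dp [-0.2789  0.0932  0.1203] twist_z 0.708 tilt z [-0.001 -0.    -1.   ] t 2.1
```

Call:
apply_moves(
  dp=[
    [-0.04,0.0133,0.01],
    [-0.04,0.0133,0.01],
    [-0.04,0.0133,0.01],
    [-0.04,0.0133,0.01],
    [-0.04,0.0133,0.01],
    [-0.04,0.0133,0.01],
    [-0.039,0.0134,0.01],
    [0,0,0],
    [0,0,0],
    [0,0,0],
  ],
  twist=[
    [0,0,0],
    [0,0,0],
    [0,0,0],
    [0,0,0],
    [0,0,0],
    [0,0,0],
    [0,0,0],
    [0,0,0.142],
    [0,0,0.142],
    [0,0,0.142],
  ],
  fingers=[0,0,0,0,0,0,0,0,0,0],
)

```text
time: 3.1
position: [0.4561, -0.0745, 0.1701]
tool_rot: [-2.803, -1.417, 0.001]
ft_force: [0.3, 0.2, -0.3]
grip_width: 1.005
grip_force: 0.0
```

Call:
apply_moves(
  dp=[
    [0,0,0.02],
    [0,0,0.02],
    [0,0,0],
    [0,0,0],
  ],
  twist=[
    [0,0,0.142],
    [0,0,0.14],
    [0,0,0],
    [0,0,0],
  ],
  fingers=[0,0,0,0],
)

```text
time: 3.5
position: [0.4563, -0.0742, 0.1306]
tool_rot: [-2.97, -1.024, 0.001]
ft_force: [0.5, 0.1, -0.4]
grip_width: 0.999
grip_force: 0.0
```

```bash
python3 - <<'E'
from h import *
t=get_image("top");s=get_image("scene")
st=ctrl.get_state(); M=R.from_rotvec(st["tool_rot"]).as_matrix(); p=st["position"]
for n,im in(("top",t),("scene",s)):
    tips=[p+M@[0,k*.0435,0] for k in(-1,0,1)]
    q=proj(n,tips); print(n,q.round(1))
    for u,v in q: cv2.circle(im,(int(u),int(v)),1,(0,255,0),-1)
    g=proj(n,[p*[1,1,0]+[0,0,.028]])[0]; cv2.circle(im,(int(g[0]),int(g[1])),1,(255,0,0),-1)
A=cv2.resize(t[160:260,280:380],None,fx=4,fy=4,interpolation=cv2.INTER_NEAREST);B=cv2.resize(s[150:250,185:285],None,fx=4,fy=4,interpolation=cv2.INTER_NEAREST)
cv2.imwrite("pics/above.png",np.hstack([A,B])[:,:,::-1])
go([.4545,-.0745,.006],-52.5)
E
```

```text
top [[319.1 219.6]
 [330.2 211.3]
 [341.2 203.1]]
scene [[242.9 182.2]
 [229.6 186.3]
 [215.7 190.5]]
pos [ 0.4572 -0.0742  0.1315] yawy -52.0 dp [-0.0025 -0.0015  0.1255] twist_z 0.009 tilt z [ 0.001  0.    -1.   ] t 3.6
```

View pics/above.png

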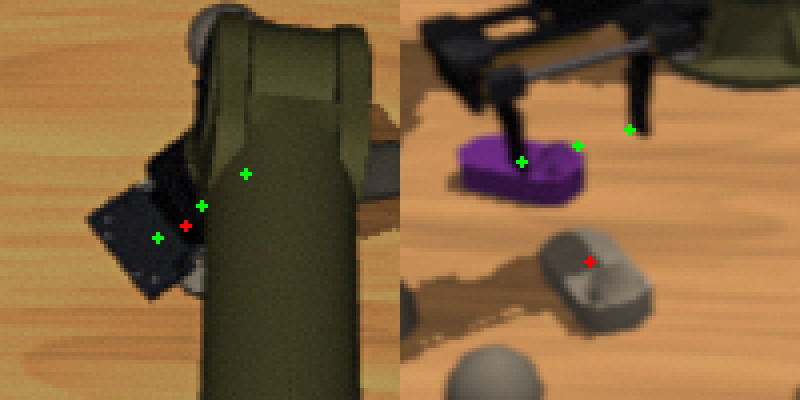

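The gripper is above the slab. Projected fingertips agree with the seen ones to within about 1.5 px (scene crop (522,168) and (641,132)). The slab's top middle lies at about (600,270) in the crop, against the projected (590,262), so the position is good. Descend and grip.

Call:
apply_moves(
  dp=[
    [-0.001,-0.001,0.02],
    [0,0,0.02],
    [0,0,0.02],
    [0,0,0.02],
    [0,0,0.02],
    [0,0,0.015],
    [0,0,0.01],
    [0,0,0],
    [0,0,0],
  ],
  twist=[
    [0,0,0],
    [0,0,0],
    [0,0,0],
    [0,0,0],
    [0,0,0],
    [0,0,0],
    [0,0,0],
    [0,0,0],
    [0,0,0],
  ],
  fingers=[0,0,0,0,0,0,0,0,0],
  newtons=25,
)

```text
time: 4.5
position: [0.4559, -0.074, 0.0063]
tool_rot: [2.971, 1.02, 0.002]
ft_force: [-0.4, -0.0, 0.1]
grip_width: 0.999
grip_force: 0.0
```

Call:
apply_moves(
  dp=[
    [0,0,0],
    [0,0,0],
    [0,0,0],
    [0,0,0],
    [0,0,0],
    [0,0,0],
    [0,0,0],
    [0,0,0],
  ],
  twist=[
    [0,0,0],
    [0,0,0],
    [0,0,0],
    [0,0,0],
    [0,0,0],
    [0,0,0],
    [0,0,0],
    [0,0,0],
  ],
  fingers=[0.6,0.6,0.6,0.6,0.6,0.6,0.6,0.6],
  newtons=25,
)

```text
time: 5.3
position: [0.4553, -0.074, 0.0057]
tool_rot: [2.972, 1.019, 0.0]
ft_force: [-1.2, -0.2, 2.4]
grip_width: 0.645
grip_force: 24.8
```

Call:
apply_moves(
  dp=[
    [0,0,-0.01],
    [0,0,-0.02],
    [0,0,-0.03],
    [0,0,-0.03],
    [0,0,-0.03],
    [0,0,-0.02],
    [0,0,0],
    [0,0,0],
  ],
  twist=[
    [0,0,0],
    [0,0,0],
    [0,0,0],
    [0,0,0],
    [0,0,0],
    [0,0,0],
    [0,0,0],
    [0,0,0],
  ],
  fingers=[0.6,0.6,0.6,0.6,0.6,0.6,0.6,0.6],
)

```text
time: 6.1
position: [0.4545, -0.0739, 0.1449]
tool_rot: [-2.971, -1.019, 0.001]
ft_force: [0.0, 0.4, -4.0]
grip_width: 0.646
grip_force: 24.9
```

```bash
python3 - <<'E'
from h import *
print(ray("scene",[321.1,237.4],.057))
s=ctrl.get_state(); print(s["ft_force"],s["grip_width"],s["torque"])
go([.579,.200,.146],-52)
E
```

```text
[[0.58105547 0.19610953 0.057     ]]
[ 0.03446785  0.41852687 -4.02103113] 0.6456489535084302 [-0.08923549  0.22844828  0.0541335 ]
pos [ 0.4545 -0.0739  0.1449] yawy -52.14 dp [ 0.2664 -0.1398 -0.0011] twist_z -0.002 tilt z [-0.001  0.    -1.   ] t 6.1
```

Call:
apply_moves(
  dp=[
    [0.019,-0.01,0],
    [0.038,-0.02,0],
    [0.038,-0.02,0],
    [0.038,-0.02,0],
    [0.038,-0.02,0],
    [0.038,-0.02,0],
    [0.038,-0.02,0],
    [0.019,-0.009,0],
    [0,0,0],
    [0,0,0],
  ],
  twist=[
    [0,0,0],
    [0,0,0],
    [0,0,0],
    [0,0,0],
    [0,0,0],
    [0,0,0],
    [0,0,0],
    [0,0,0],
    [0,0,0],
    [0,0,0],
  ],
  fingers=[0.6,0.6,0.6,0.6,0.6,0.6,0.6,0.6,0.6,0.6],
)

```text
time: 7.1
position: [0.5784, 0.1983, 0.1427]
tool_rot: [2.97, 1.02, -0.008]
ft_force: [-0.3, -0.4, -3.8]
grip_width: 0.645
grip_force: 24.9
```

Call:
apply_moves(
  dp=[
    [0,0,0.02],
    [0,0,0.02],
    [0,0,0.02],
    [0,0,0.01],
    [0,0,0],
    [0,0,0],
  ],
  twist=[
    [0,0,0],
    [0,0,0],
    [0,0,0],
    [0,0,0],
    [0,0,0],
    [0,0,0],
  ],
  fingers=[0.6,0.6,0.6,0.6,0.6,0.6],
)

```text
time: 7.7
position: [0.5801, 0.1983, 0.0759]
tool_rot: [2.972, 1.018, 0.0]
ft_force: [1.2, -0.4, -4.1]
grip_width: 0.641
grip_force: 24.9
```

```bash
python3 - <<'E'
from h import *
s=get_image("scene");t=get_image("top")
go([.579,.199,.063],-52)
B=cv2.resize(s[190:290,270:370],None,fx=4,fy=4,interpolation=cv2.INTER_CUBIC);A=cv2.resize(t[130:230,195:295],None,fx=4,fy=4,interpolation=cv2.INTER_CUBIC)
cv2.imwrite("pics/over.png",np.hstack([A,B])[:,:,::-1])
E
```

```text
pos [0.5808 0.199  0.0769] yawy -52.16 dp [-0.0015 -0.0011  0.0139] twist_z -0.003 tilt z [ 0.002  0.001 -1.   ] t 7.8
```

View pics/over.png

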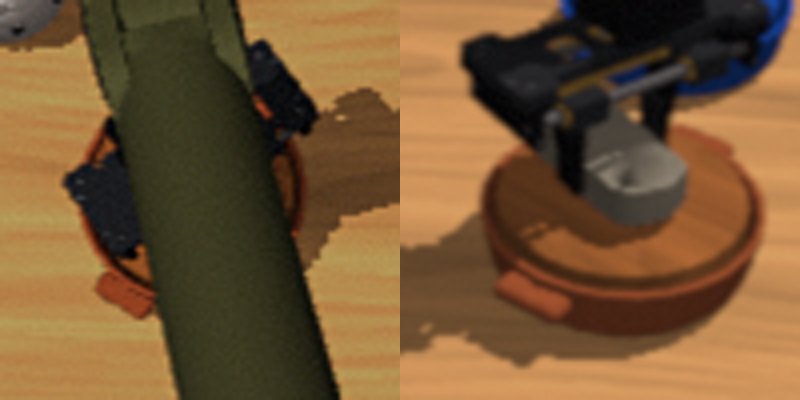

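The slab is over the board with its hump towards the camera, level, around the board's centre in the scene crop (~(620,190)). Lower it gently.

Call:
apply_moves(
  dp=[
    [-0.001,-0.001,0.004],
    [0,0,0.004],
    [0,0,0.003],
    [0,0,0.001],
    [0,0,0.001],
    [0,0,0.001],
    [0,0,0.0005],
    [0,0,0],
    [0,0,0],
  ],
  twist=[
    [0,0,0],
    [0,0,0],
    [0,0,0],
    [0,0,0],
    [0,0,0],
    [0,0,0],
    [0,0,0],
    [0,0,0],
    [0,0,0],
  ],
  fingers=[0.6,0.6,0.6,0.6,0.6,0.6,0.6,0.6,0.6],
)

```text
time: 8.7
position: [0.5783, 0.1992, 0.0628]
tool_rot: [-2.971, -1.019, 0.0]
ft_force: [-6.0, -1.7, 6.2]
grip_width: 0.642
grip_force: 24.9
```

In contact (+6 N). Release and lift.

Call:
apply_moves(
  dp=[
    [0,0,0],
    [0,0,0],
    [0,0,0],
    [0,0,0],
    [0,0,0],
    [0,0,0],
  ],
  twist=[
    [0,0,0],
    [0,0,0],
    [0,0,0],
    [0,0,0],
    [0,0,0],
    [0,0,0],
  ],
  fingers=[0.2,0.1,0,0,0,0],
)

```text
time: 9.3
position: [0.5785, 0.1992, 0.061]
tool_rot: [2.972, 1.019, 0.0]
ft_force: [-0.5, 0.1, 0.4]
grip_width: 0.988
grip_force: 0.0
```

Call:
apply_moves(
  dp=[
    [0,0,-0.01],
    [0,0,-0.02],
    [0,0,-0.03],
    [0,0,-0.03],
    [0,0,-0.03],
    [0,0,-0.01],
    [0,0,0],
  ],
  twist=[
    [0,0,0],
    [0,0,0],
    [0,0,0],
    [0,0,0],
    [0,0,0],
    [0,0,0],
    [0,0,0],
  ],
  fingers=[0,0,0,0,0,0,0],
)

```text
time: 10.0
position: [0.5796, 0.1995, 0.1933]
tool_rot: [-2.971, -1.019, -0.006]
ft_force: [-0.1, -0.2, 0.2]
grip_width: 1.0
grip_force: 0.0
```

```bash
python3 - <<'E'
from h import *
go([.510,-.2305,.15],16.7)
E
```

```text
pos [0.5796 0.1995 0.1933] yawy -52.14 dp [-0.319   0.2968  0.0423] twist_z -1.202 tilt z [ 0.004  0.002 -1.   ] t 10.0
```

Call:
apply_moves(
  dp=[
    [-0.032,0.03,0.002],
    [-0.032,0.03,0.002],
    [-0.032,0.03,0.002],
    [-0.032,0.03,0.002],
    [-0.032,0.03,0.002],
    [-0.032,0.03,0.002],
    [-0.032,0.03,0.005],
    [-0.032,0.03,0.01],
    [-0.032,0.03,0.01],
    [-0.031,0.027,0.005],
  ],
  twist=[
    [0,0,0],
    [0,0,0],
    [0,0,0],
    [0,0,0],
    [0,0,0],
    [0,0,0],
    [0,0,0],
    [0,0,0],
    [0,0,0],
    [0,0,0],
  ],
  fingers=[0,0,0,0,0,0,0,0,0,0],
)

```text
time: 11.0
position: [0.5068, -0.2324, 0.1466]
tool_rot: [-2.97, -1.018, 0.005]
ft_force: [1.3, 0.4, 0.3]
grip_width: 1.0
grip_force: 0.0
```

Call:
apply_moves(
  dp=[
    [0,0,0],
    [0,0,0],
    [0,0,0],
    [0,0,0],
    [0,0,0],
    [0,0,0],
    [0,0,0],
    [0,0,0],
    [0,0,0],
  ],
  twist=[
    [0,0,-0.134],
    [0,0,-0.134],
    [0,0,-0.134],
    [0,0,-0.134],
    [0,0,-0.134],
    [0,0,-0.134],
    [0,0,-0.134],
    [0,0,-0.134],
    [0,0,-0.13],
  ],
  fingers=[0,0,0,0,0,0,0,0,0],
)

```text
time: 11.9
position: [0.5077, -0.2306, 0.1471]
tool_rot: [-1.866, -2.524, 0.002]
ft_force: [-1.3, 0.2, 1.3]
grip_width: 1.002
grip_force: 0.0
```

```bash
python3 - <<'E'
from h import *
t=get_image("top");s=get_image("scene")
go([.510,-.2305,.006],16.7)
st=ctrl.get_state(); M=R.from_rotvec(st["tool_rot"]).as_matrix(); p=st["position"]
q=proj("scene",[p+M@[0,k*.0435,0] for k in(-1,0,1)]+[[p[0],p[1],.03]])
for u,v in q: cv2.circle(s,(int(u),int(v)),0,(0,255,0),-1)
c=grey(t,(222,155,268,205))
if c is not None:
    z=.085; P=ray("top",c[:,0],z)[:,:2].astype(np.float32); print("slab on board",cv2.minAreaRect(P*1000))
A=cv2.resize(t[130:230,195:295],None,fx=4,fy=4,interpolation=cv2.INTER_CUBIC)
B=cv2.resize(s[160:260,130:230],None,fx=4,fy=4,interpolation=cv2.INTER_NEAREST)
cv2.imwrite("pics/loaf.png",np.hstack([A,B])[:,:,::-1])
E
```

```text
pos [ 0.5078 -0.2306  0.1473] yawy 16.75 dp [-0.0007  0.0025  0.1413] twist_z 0.001 tilt z [-0.003  0.001 -1.   ] t 12.0
slab on board ((575.50732421875, 196.90313720703125), (117.07744598388672, 55.906768798828125), 36.430641174316406)
```

View pics/loaf.png

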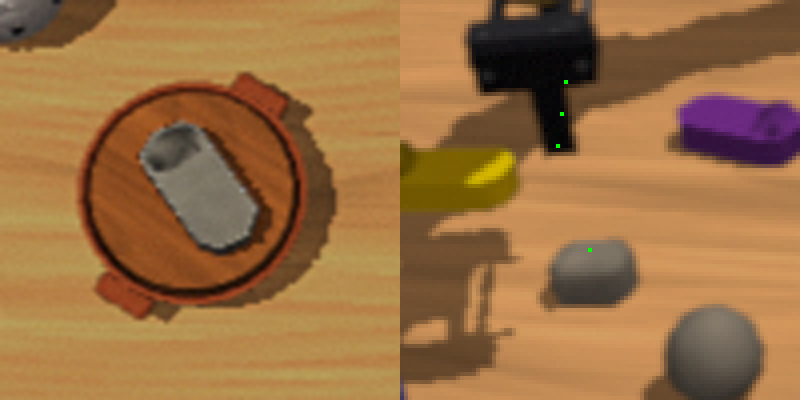

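The slab lies on the board with its hump at upper left, centre at crop (200,188) against the board's (195,190), so about 4 mm off. The gripper is above the loaf: projected point (589,250), loaf middle (594,250) in the scene crop. Descend and grip.

Call:
apply_moves(
  dp=[
    [-0.001,0.002,0.02],
    [0,0,0.025],
    [0,0,0.025],
    [0,0,0.025],
    [0,0,0.02],
    [0,0,0.015],
    [0,0,0.011],
    [0,0,0],
    [0,0,0],
  ],
  twist=[
    [0,0,0],
    [0,0,0],
    [0,0,0],
    [0,0,0],
    [0,0,0],
    [0,0,0],
    [0,0,0],
    [0,0,0],
    [0,0,0],
  ],
  fingers=[0,0,0,0,0,0,0,0,0],
)

```text
time: 12.9
position: [0.5114, -0.2317, 0.0084]
tool_rot: [1.875, 2.52, 0.0]
ft_force: [1.1, -0.0, -0.4]
grip_width: 1.003
grip_force: 0.0
```

Call:
apply_moves(
  dp=[
    [0,0,0],
    [0,0,0],
    [0,0,0],
    [0,0,0],
    [0,0,0],
    [0,0,0],
    [0,0,0],
    [0,0,0],
    [0,0,0],
    [0,0,0],
  ],
  twist=[
    [0,0,0],
    [0,0,0],
    [0,0,0],
    [0,0,0],
    [0,0,0],
    [0,0,0],
    [0,0,0],
    [0,0,0],
    [0,0,0],
    [0,0,0],
  ],
  fingers=[0.4,0.6,0.7,0.7,0.7,0.7,0.7,0.7,0.7,0.7],
  newtons=15,
)

```text
time: 13.9
position: [0.5112, -0.2314, 0.0081]
tool_rot: [1.875, 2.521, 0.0]
ft_force: [-0.3, 0.2, 1.4]
grip_width: 0.549
grip_force: 14.2
```

Call:
apply_moves(
  dp=[
    [0,0,0],
    [0,0,0],
    [0,0,0],
    [0,0,0],
    [0,0,0],
  ],
  twist=[
    [0,0,0],
    [0,0,0],
    [0,0,0],
    [0,0,0],
    [0,0,0],
  ],
  fingers=[0.7,0.7,0.7,0.7,0.7],
  newtons=25,
)

```text
time: 14.4
position: [0.5112, -0.2314, 0.0081]
tool_rot: [1.875, 2.521, 0.0]
ft_force: [-0.7, 1.3, 1.8]
grip_width: 0.546
grip_force: 23.8
```

```bash
python3 - <<'E'
from h import *
s=get_image("scene")
B=cv2.resize(s[180:260,130:230],None,fx=6,fy=6,interpolation=cv2.INTER_CUBIC)
cv2.imwrite("pics/grip.png",B[:,:,::-1])
st=ctrl.get_state(); print(st["torque"],st["grip_width"])
E
```

```text
[-0.02461193  0.19253655  0.02402866] 0.5428968352107155
```

View pics/grip.png

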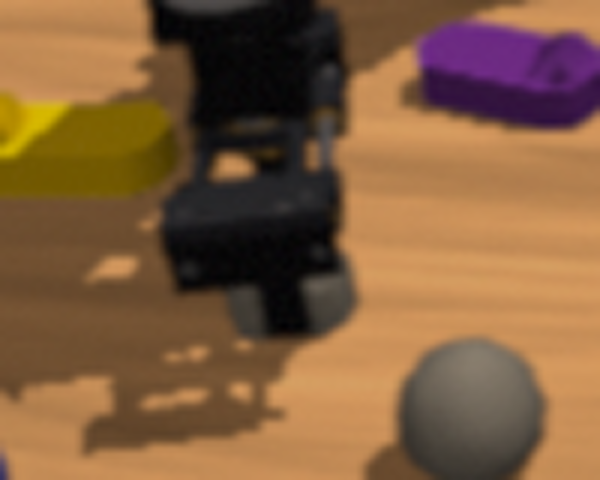

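The pads hold the loaf near its middle (finger at crop x≈283, loaf spanning 230–355) and the cobble is untouched. Lift and turn.

Call:
apply_moves(
  dp=[
    [0,0,-0.01],
    [0,0,-0.02],
    [0,0,-0.03],
    [0,0,-0.03],
    [0,0,-0.03],
    [0,0,-0.03],
    [0,0,-0.01],
    [0,0,0],
  ],
  twist=[
    [0,0,0],
    [0,0,0],
    [0,0,0],
    [0,0,0],
    [0,0,0],
    [0,0,0],
    [0,0,0],
    [0,0,0],
  ],
  fingers=[0.7,0.7,0.7,0.7,0.7,0.7,0.7,0.7],
)

```text
time: 15.25
position: [0.512, -0.2318, 0.1694]
tool_rot: [1.873, 2.519, 0.002]
ft_force: [-0.5, 0.1, -1.2]
grip_width: 0.542
grip_force: 23.8
```

Call:
apply_moves(
  dp=[
    [0,0,0],
    [0,0,0],
    [0,0,0],
    [0,0,0],
    [0,0,0],
    [0,0,0],
    [0,0,0],
    [0,0,0],
    [0,0,0],
    [0,0,0],
  ],
  twist=[
    [0,0,0.133],
    [0,0,0.133],
    [0,0,0.133],
    [0,0,0.133],
    [0,0,0.133],
    [0,0,0.133],
    [0,0,0.133],
    [0,0,0.133],
    [0,0,0.133],
    [0,0,0],
  ],
  fingers=[0.7,0.7,0.7,0.7,0.7,0.7,0.7,0.7,0.7,0.7],
)

```text
time: 16.25
position: [0.5099, -0.231, 0.1659]
tool_rot: [-2.968, -1.026, 0.005]
ft_force: [0.5, 0.1, -0.8]
grip_width: 0.545
grip_force: 23.8
```

```bash
python3 - <<'E'
from h import *
go([.561,.1855,.168],-52)
E
```

```text
pos [ 0.5099 -0.231   0.1659] yawy -51.87 dp [ 0.2973 -0.2961 -0.0021] twist_z 0.002 tilt z [-0.004  0.001 -1.   ] t 16.25
```

Call:
apply_moves(
  dp=[
    [0.015,-0.015,0],
    [0.032,-0.032,0],
    [0.032,-0.032,0],
    [0.032,-0.032,0],
    [0.032,-0.032,0],
    [0.032,-0.032,0],
    [0.032,-0.032,0],
    [0.032,-0.032,0],
    [0.032,-0.032,0],
    [0.023,-0.025,0],
  ],
  twist=[
    [0,0,0],
    [0,0,0],
    [0,0,0],
    [0,0,0],
    [0,0,0],
    [0,0,0],
    [0,0,0],
    [0,0,0],
    [0,0,0],
    [0,0,0],
  ],
  fingers=[0.7,0.7,0.7,0.7,0.7,0.7,0.7,0.7,0.7,0.7],
)

```text
time: 17.25
position: [0.5584, 0.1865, 0.1664]
tool_rot: [-2.965, -1.036, 0.003]
ft_force: [0.1, 0.0, -2.0]
grip_width: 0.548
grip_force: 23.8
```

Call:
apply_moves(
  dp=[
    [0,0,0],
    [0,0,0.02],
    [0,0,0.02],
    [0,0,0.01],
    [0,0,0.005],
    [0,0,0],
    [0,0,0],
  ],
  twist=[
    [0,0,0],
    [0,0,0],
    [0,0,0],
    [0,0,0],
    [0,0,0],
    [0,0,0],
    [0,0,0],
  ],
  fingers=[0.7,0.7,0.7,0.7,0.7,0.7,0.7],
)

```text
time: 17.95
position: [0.56, 0.1829, 0.1137]
tool_rot: [-2.969, -1.027, -0.002]
ft_force: [0.1, 0.0, -1.4]
grip_width: 0.549
grip_force: 23.8
```

```bash
python3 - <<'E'
from h import *
s=get_image("scene")
go([.561,.1855,.0935],-52)
cv2.imwrite("pics/over2.png",cv2.resize(s[180:280,270:370],None,fx=6,fy=6,interpolation=cv2.INTER_CUBIC)[:,:,::-1])
E
```

```text
pos [0.5602 0.183  0.114 ] yawy -51.84 dp [ 0.0021 -0.0015  0.0205] twist_z 0.003 tilt z [ 0.002  0.001 -1.   ] t 18.0
```

View pics/over2.png

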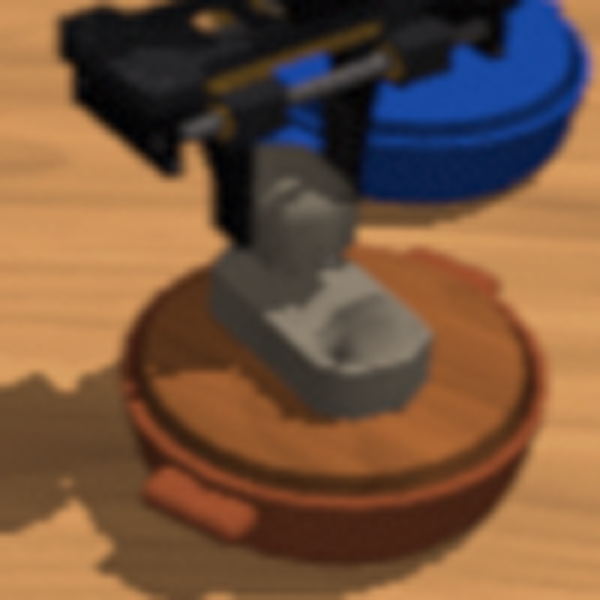

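The loaf hangs level over the slab's level part, about 20 mm up, with its near end (crop ~(310,260)) clear of the hump (350,330). Lower it gently.

Call:
apply_moves(
  dp=[
    [0,-0.0015,0.006],
    [0,0,0.006],
    [0,0,0.004],
    [0,0,0.002],
    [0,0,0.001],
    [0,0,0.001],
    [0,0,0.0005],
    [0,0,0],
    [0,0,0],
  ],
  twist=[
    [0,0,0],
    [0,0,0],
    [0,0,0],
    [0,0,0],
    [0,0,0],
    [0,0,0],
    [0,0,0],
    [0,0,0],
    [0,0,0],
  ],
  fingers=[0.7,0.7,0.7,0.7,0.7,0.7,0.7,0.7,0.7],
)

```text
time: 18.9
position: [0.5587, 0.1841, 0.0931]
tool_rot: [-2.969, -1.026, -0.001]
ft_force: [-2.6, -0.6, 3.0]
grip_width: 0.543
grip_force: 23.8
```

Call:
apply_moves(
  dp=[
    [0,0,0],
    [0,0,0],
    [0,0,0],
    [0,0,0],
    [0,0,0],
    [0,0,0],
  ],
  twist=[
    [0,0,0],
    [0,0,0],
    [0,0,0],
    [0,0,0],
    [0,0,0],
    [0,0,0],
  ],
  fingers=[0.4,0.3,0.2,0.1,0.05,0.05],
)

```text
time: 19.5
position: [0.5586, 0.1841, 0.0925]
tool_rot: [2.969, 1.027, 0.0]
ft_force: [-0.7, 0.0, 1.1]
grip_width: 0.922
grip_force: 0.0
```

Call:
apply_moves(
  dp=[
    [0,0,-0.01],
    [0,0,-0.02],
    [0,0,-0.03],
    [0,0,-0.03],
    [0,0,-0.03],
    [-0.03,0.03,-0.01],
    [-0.03,0.03,0],
    [-0.03,0.03,0],
    [-0.03,0.03,0],
    [-0.03,0.03,0],
  ],
  twist=[
    [0,0,0],
    [0,0,0],
    [0,0,0],
    [0,0,0],
    [0,0,0],
    [0,0,0],
    [0,0,0],
    [0,0,0],
    [0,0,0],
    [0,0,0],
  ],
  fingers=[0,0,0,0,0,0,0,0,0,0],
)

```text
time: 20.5
position: [0.533, -0.0282, 0.2236]
tool_rot: [-2.969, -1.027, -0.003]
ft_force: [0.9, -0.7, -0.2]
grip_width: 1.002
grip_force: 0.0
```

Call:
apply_moves(
  dp=[
    [-0.03,0.03,0],
    [-0.02,0.02,0],
    [0,0,0],
    [0,0,0],
  ],
  twist=[
    [0,0,0],
    [0,0,0],
    [0,0,0],
    [0,0,0],
  ],
  fingers=[0,0,0,0],
)

```text
time: 20.9
position: [0.5249, -0.097, 0.2233]
tool_rot: [-2.969, -1.024, -0.002]
ft_force: [0.4, 0.9, 0.1]
grip_width: 0.998
grip_force: 0.0
```

```bash
python3 - <<'E'
from h import *
t=get_image("top");s=get_image("scene")
A=cv2.resize(t[130:230,195:295],None,fx=4,fy=4,interpolation=cv2.INTER_CUBIC);B=cv2.resize(s[190:290,270:370],None,fx=4,fy=4,interpolation=cv2.INTER_CUBIC)
cv2.imwrite("pics/end.png",np.hstack([A,B])[:,:,::-1]); st=ctrl.get_state(); print(st["time"],st["position"],st["ft_force"])
E
```

```text
21.0 [ 0.52519547 -0.0950046   0.22285367] [ 0.35526812  0.93413789 -0.26975625]
```

View pics/end.png

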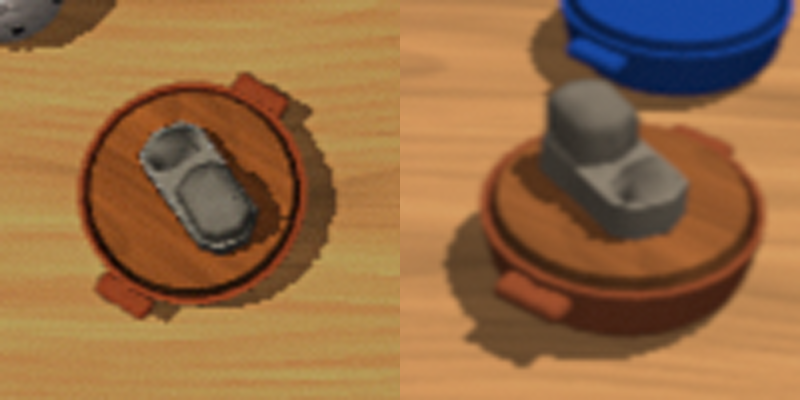

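The loaf sits level on the slab's flat part at (214,202) in the top crop, clear of the hump at (175,150). The slab is centred on the board. Handing in.

```bash
python3 -c "
from bench import ctrl
print(ctrl.close_job())"
```

```text
the job is handed in; nothing more can be done
None
```

I laid the slab hump up about 4 mm from the board's centre, set the loaf stone level on the slab's flat part clear of the hump, never touched the cobble, and handed the job in at about 21 s; no verdict came back.

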